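# Sort the sample vials into the trays by cap colour

### The arm

A 7-joint arm with a two-finger parallel gripper is mounted at the origin on a cart in front of the work surface, level with it; the furniture and walls round the work are solid. World frame = base frame: x ahead of the robot, y to its left, z up, the work surface at z = 0. Lengths are in m, angles in rad, forces in N, time in s.
With the tool pointing down it reaches from about 0.4 to 0.875 m from the base axis. Payload 19.3 kg.
Tool frame: the origin (TCP) lies at the very end of the fingers, on their centre line; the grasp point (between the pads) lies 19 mm behind it; z points along the fingers, y is the line along which they close (so a half turn about z gives the same grasp; the last joint's range is limited). The gripper opens to 85 mm and grips with 20 to 120 N. Pads are 22 mm wide; open, the fingers measure 114 mm over their backs; the gripper's body (76 mm by 85 mm) begins 54 mm behind the grasp point. The pads swing forward as they close: fully open they stand 13 mm farther back than shut.
Start: joints at [1.233, 0.521, -0.036, 1.599, 0.021, 1.021, -0.113], TCP at [0.165, -0.603, 0.231] pointing down, gripper open.
Joint ranges: [-2.91, 2.91], [-0.3, 2.13], [-1.5, 1.42], [0.17, 2.43], [-1.26, 4.41], [0.16, 1.93], [-2.52, 2.52]. Speed limits (rad/s): [1.89, 1.89, 2.39, 2.39, 3.01, 3.01, 3.01].

### API

Orientations are given as [roll, pitch, yaw] about the fixed x, y, z axes, in that order (R = Rz(yaw) Ry(pitch) Rx(roll)).
In Python, from workcell import monitor, viewer, bot gives the robot as it stands.
- The arm moves only by the tool move_arm, never from a script. Its arguments are lists of equal length, an entry for each row: "gripper": the opening, from 0 (shut) to 1 (fully open); "linear": the shift along the tool's x, y, z in cm, a list of three; "twist": the turn about the tool's z in degrees. A call has 1 to 8 rows; each row shifts and turns the commanded pose from where the row before left it, along the tool's axes as they then stand; what a row does not reach is not made up. A row lasts 1/10 s, in which the tool goes at most 50 mm and 8.59 degrees, less where a joint would pass 70% of its speed; a pose out of reach is approached as far as the arm can. A call with a gripper value outside its range is refused whole. The fingers move at their own pace and stop on an object; "squeeze" is the grip in N (left out, the last holds). Time passes only in rows, so rows that do not move let the fingers close. It gives the time, the measured TCP pose, the force, the opening and the grip force at its end, in the units of the state.
- monitor.observe(): the state, without advancing time (a new reading comes with each control period).
- viewer.grab_frame(name): name is "scene" or "top" or "wrist"; returns a dict with "img" (400x640x3 uint8, red, green, blue), "K" (3x3 intrinsics, pixels), "eye" and "rotation" of the camera in the world. Camera axes: x right, y up, looking along -z (the intrinsics and any distortion apply to the point x, -y, -z); pixel columns grow to the right and rows downward; lengths in m; the calibration is good to about 2 mm. A picture is of the moment at which its call begins. There is no depth.
- bot.job_done(): hands the job in; it is judged then, once.
The state is a dict: "clock": time; "qpos": joint angles; "qd": joint speeds; "joint_efforts": joint torques, N m; "position": TCP position; "tool_rot": TCP orientation; "force": force on the tool from outside, world axes, zero at the start; "moment": the same for the moment, N m; "grip_width": finger opening in m; "finger_force": force on a finger pad.
Only numpy, scipy, OpenCV 4.12 (cv2) and the standard library are available. Lean on these libraries where they do the work, as an engineer would, in place of code of your own. Each camera call takes 0.05 s, during which the arm holds its last target. There are 200 camera calls.

### The job

Sort the four sample vials by cap colour: stand each one upright in the tray whose liner has the colour of its cap, with one vial to a bay. The white-capped vial was misfiled in the black tray and has to come out, since the two black-capped vials need both of its bays. Leave the dropper bottle where it stands.

Things in the scene. Friction and masses are not known exactly. Their poses are not given: they have to be found in the camera images.
- vial_pink: Glass sample vial with a black cap and pink contents, upright cylinder 27 mm in diameter (28 mm at the cap), 60 mm tall, 30 g or so. Origin at the centre of its underside, z up. Rigid and closed. Starts standing loose on the worktop (z = 0).
- vial_teal: Glass sample vial with a black cap and teal contents, upright cylinder 27 mm in diameter (28 mm at the cap), 60 mm tall, 30 g or so. Origin at the centre of its underside, z up. Rigid and closed. Starts standing loose on the worktop (z = 0).
- vial_green: Glass sample vial with a green cap and whitish contents, upright cylinder 27 mm in diameter (28 mm at the cap), 60 mm tall, 30 g or so. Origin at the centre of its underside, z up. Rigid and closed. Starts standing loose on the worktop (z = 0).
- vial_white: Glass sample vial with a white cap and whitish contents, upright cylinder 27 mm in diameter (28 mm at the cap), 60 mm tall, 30 g or so. Origin at the centre of its underside, z up. Rigid and closed. Starts misfiled, standing in the +y bay of the black tray.
- tray_black: Shallow grey tray with black liners and end tabs, fixed to the worktop: 66 mm (x) by 124 mm (y), 18 mm tall, walls 4 mm. A 4 mm divider, 16 mm tall, makes two bays, each 58 x 56 mm inside, centred at y = +30 and -30 mm in the tray's frame; a vial stands on the liner, 7 mm above the origin. Origin at the centre of the underside, z up. The white-capped vial starts in its +y bay.
- tray_white: Shallow grey tray with white liners and end tabs, fixed to the worktop: 66 mm (x) by 124 mm (y), 18 mm tall, walls 4 mm. A 4 mm divider, 16 mm tall, makes two bays, each 58 x 56 mm inside, centred at y = +30 and -30 mm in the tray's frame; a vial stands on the liner, 7 mm above the origin. Origin at the centre of the underside, z up. Both bays start empty; either will do.
- tray_green: Shallow grey tray with green liners and end tabs, fixed to the worktop: 66 mm (x) by 124 mm (y), 18 mm tall, walls 4 mm. A 4 mm divider, 16 mm tall, makes two bays, each 58 x 56 mm inside, centred at y = +30 and -30 mm in the tray's frame; a vial stands on the liner, 7 mm above the origin. Origin at the centre of the underside, z up. Both bays start empty; either will do.
- dropper_bottle: Bystander: brown dropper bottle with an orange label and a black rubber bulb, 34 mm across, 102 mm tall, loose, behind the trays. Origin at the centre of its underside. Not to be moved.
- hood_post (a point): Fixed obstacle, not to be handled: front corner of the hood's left side wall, at worktop height. The wall rises from here to far above the arm and runs back along +x, 90 mm thick (toward +y); its inner face is at this point's y. Draw the arm in before swinging past it from the left.
Things that resemble listed ones, but are neither listed nor needed, are in the scene too. Leave any blue or purple look-alike of the vial_pink alone. Leave any yellow look-alike of the vial_white alone.

How it is judged:
By the outcome, as a careful person would: the job done as asked, in the order asked, and still so for the second after the job is handed in, with the robot touching nothing.
It also fails if it takes over 106 s, if anything falls off the work surface, if the arm or the gripper's body presses on something with over 40 N, if the wrist force passes 120 N, or if a joint passes its speed limit or range.

## Working session

There is one attempt and no reset: what is moved stays moved. The work goes in short steps, Python scripts to look and compute and a tool call to move; the robot and the scene stay as the last step left them, time stands still between calls to the robot, and variables do not carry over. Pictures are saved under pics/ and viewed, at most 14 in all, crops included, and the job is handed in when it is done.

Besides the shell and the picture viewer there is one more tool, called after "Call:" by a JSON object that holds its "method" and its "body". move_arm: Moves the arm, as the interface text tells. Its arguments: {"type":"object","properties":{"gripper":{"type":"array"},"linear":{"type":"array"},"twist":{"type":"array"},"squeeze":{"type":"number"}},"required":["gripper","linear","twist"]}

```bash
mkdir -p pics; ls; cat > h.py <<'E'
from workcell import monitor, viewer, bot
import numpy as np, cv2
def grab(n,f):
    d=viewer.grab_frame(n); cv2.imwrite('pics/'+f,d['img'][:,:,::-1]); np.savez('pics/'+f+'.npz',**{k:d[k] for k in('img','K','eye','rotation')}); return d
def ray(d,u,v,z):
    K=np.array(d['K']);p=np.linalg.inv(K)@[u,v,1]; r=np.array(d['rotation'])@[p[0],-p[1],-p[2]]
    e=np.array(d['eye']); return e+r*(z-e[2])/r[2]
def proj(d,P):
    c=np.array(d['rotation']).T@(np.array(P)-d['eye']); q=np.array(d['K'])@[c[0],-c[1],-c[2]]; return q[:2]/q[2]
E
python3 - <<'E'
from h import *
for n in('scene','top','wrist'):
    d=grab(n,n+'0.png'); print(n,d['K'],d['eye'],d['rotation'],[k for k in d])
print(monitor.observe())
E
```

```text
pics
scene [[479.06550574   0.         318.34572762]
 [  0.         479.06550574 194.85753358]
 [  0.           0.           1.        ]] [-0.0848692   0.20032867  1.20997459] [ 0.48478492 -0.0075898  -1.88259843] ['img', 'K', 'eye', 'rotation']
top [[491.71052667   0.         327.95203401]
 [  0.         491.71052667 192.13239773]
 [  0.           0.           1.        ]] [-0.02445161 -0.13302163  1.70345294] [ 0.31583587 -0.00782078 -1.32401665] ['img', 'K', 'eye', 'rotation']
wrist [[290.05808337   0.         316.7010439 ]
 [  0.         290.05808337 196.61939872]
 [  0.           0.           1.        ]] [ 0.22894795 -0.58480234  0.37256809] [-2.65753036e-01  6.97141058e-04 -1.30311894e+00] ['img', 'K', 'eye', 'rotation']
{'clock': 0.15, 'qpos': array([ 1.23281483,  0.52186013, -0.03629203,  1.59982144,  0.02119622,
        1.02107342, -0.11280523]), 'qd': array([ 0.00207989, -0.00180964,  0.00080824, -0.00286007,  0.00139054,
        0.00035539,  0.00113321]), 'joint_efforts': array([ 7.79407310e-05, -9.27398729e+01,  1.97995707e+00, -3.70059335e+01,
        1.79889542e-02,  6.48438174e-03,  1.07335708e-05]), 'position': array([ 0.16526904, -0.60252909,  0.23088883]), 'tool_rot': array([-3.14081759e+00,  6.36706972e-05,  2.67730295e-01]), 'force': array([ 0.32919821, -0.38542463,  0.4702818 ]), 'moment': array([ 0.0059683 , -0.03219769,  0.00621654]), 'finger_force': 0.0, 'grip_width': 0.08551457156974174}
```

```bash
cat >> h.py <<'E'
from scipy.spatial.transform import Rotation as Rn
_g=grab
def fix(d):
    d=dict(d); d['rotation']=Rn.from_euler('xyz',np.array(d['rotation'])).as_matrix(); return d
def grab(n,f): return fix(_g(n,f))
def load(f): return fix(np.load('pics/'+f+'.npz'))
E
```

```text
(no output)
```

View pics/scene0.png

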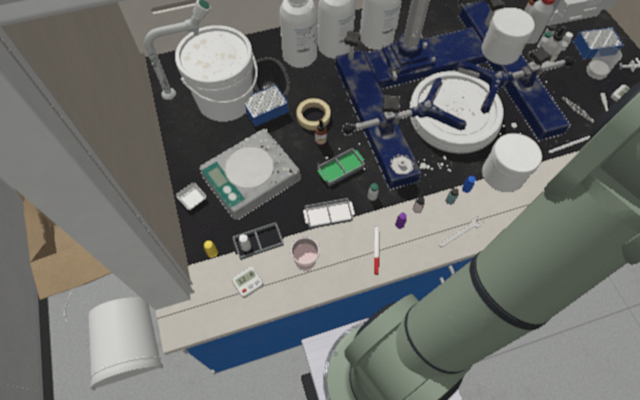

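View pics/top0.png

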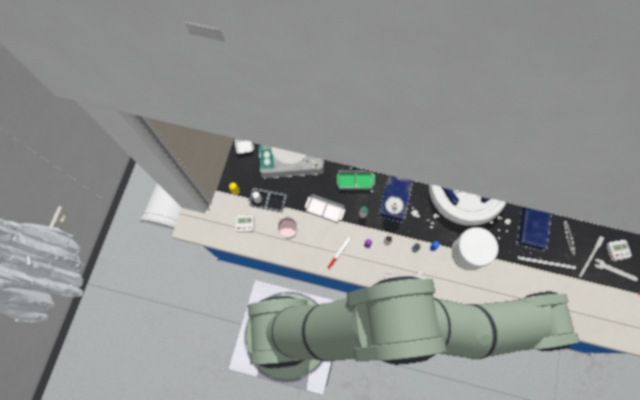

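```bash
python3 - <<'E'
from h import *
a=cv2.imread('pics/scene0.png')[140:270,190:490]; a=cv2.resize(a,(780,338),interpolation=cv2.INTER_CUBIC)
b=cv2.imread('pics/top0.png')[160:255,220:450]; b=cv2.resize(b,(598,247),interpolation=cv2.INTER_CUBIC)
b=np.pad(b,((0,0),(0,182),(0,0)))
cv2.imwrite('pics/c0.png',np.vstack([a,b]))
E
```

```text
(no output)
```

View pics/c0.png

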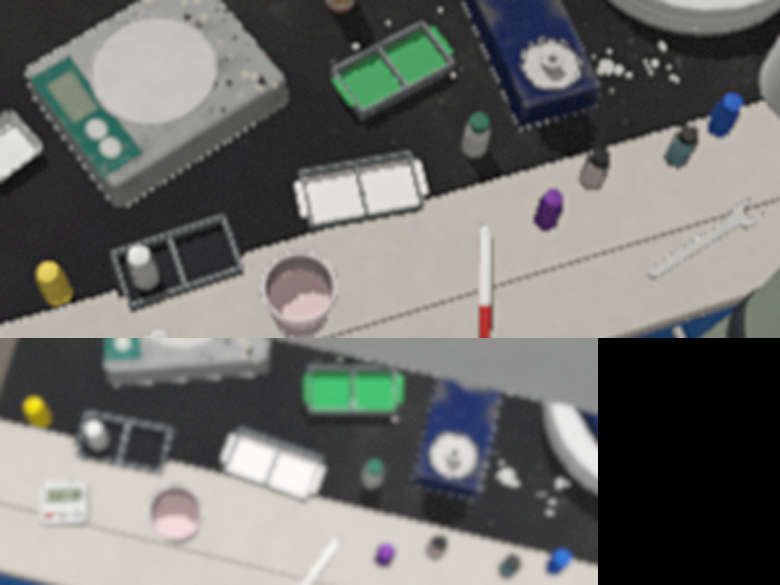

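Scene frame (crop pixel /2.6 + (190,140)): white vial in the black tray's left bay, cap (243,237). The yellow look-alike is at (209,243), green cap (374,186), black cap with pink contents (420,199), black cap with teal contents (454,191). Purple (403,216) and blue (472,179) are look-alikes. The white tray is around (329,213), the green tray (341,167), and the dropper bottle (321,133). By their contents, (420,199) is pink and (454,191) is teal.

```bash
python3 - <<'E'
from h import *
s=load('scene0.png'); t=load('top0.png')
S=lambda x,y:(190+x/2.6,140+y/2.6)
T=lambda x,y:(220+x/2.6,160+(y-338)/2.6)
caps=dict(white=((138,252),(95,427)),green=((480,120),(375,467)),pink=((599,155),(438,540)),teal=((687,131),(513,560)),purple=((553,196),(386,549)),blue=((733,101),(560,556)),yellow=((50,268),(37,404)))
for k,(a,b) in caps.items(): print(k,ray(s,*S(*a),.06).round(3),ray(t,*T(*b),.06).round(3))
tr=dict(black=([(112,250),(224,216),(242,268),(131,306)],[(87,410),(173,425),(165,470),(79,455)]),
white=([(299,172),(418,152),(427,204),(308,225)],[(232,431),(325,465),(312,498),(222,465)]),
green=([(333,72),(440,25),(454,66),(364,118)],[(305,367),(403,369),(404,412),(305,412)]))
for k,(a,b) in tr.items():
  for f,M,q in((s,S,a),(t,T,b)):
    P=np.array([ray(f,*M(*c),.018)[:2] for c in q]); print(k,P.round(3).tolist(),P.mean(0).round(3))
E
```

```text
white [0.431 0.23  0.06 ] [0.43  0.227 0.06 ]
green [ 0.468 -0.149  0.06 ] [ 0.469 -0.152  0.06 ]
pink [ 0.392 -0.252  0.06 ] [ 0.392 -0.255  0.06 ]
teal [ 0.39  -0.352  0.06 ] [ 0.39  -0.355  0.06 ]
purple [ 0.362 -0.188  0.06 ] [ 0.363 -0.191  0.06 ]
blue [ 0.408 -0.415  0.06 ] [ 0.41  -0.414  0.06 ]
yellow [0.441 0.317 0.06 ] [0.442 0.312 0.06 ]
black [[0.46, 0.256], [0.462, 0.135], [0.4, 0.133], [0.394, 0.252]] [0.429 0.194]
black [[0.463, 0.254], [0.471, 0.132], [0.406, 0.125], [0.398, 0.245]] [0.434 0.189]
white [[0.487, 0.045], [0.472, -0.084], [0.41, -0.072], [0.425, 0.055]] [ 0.449 -0.014]
white [[0.483, 0.051], [0.467, -0.086], [0.417, -0.079], [0.432, 0.051]] [ 0.45  -0.016]
green [[0.595, -0.027], [0.617, -0.163], [0.561, -0.159], [0.529, -0.042]] [ 0.576 -0.098]
green [[0.6, -0.025], [0.631, -0.159], [0.569, -0.174], [0.535, -0.041]] [ 0.583 -0.1  ]
```

```bash
python3 - <<'E'
from h import *
s=load('scene0.png'); t=load('top0.png')
for z in(.08,.12,.16,.2): print('jar',z,ray(s,514,153,z).round(3),ray(t,476,244,z).round(3))
print('bottle base',ray(s,321,140,0).round(3),'top',ray(s,321,127,.1).round(3))
print('post',ray(s,189,285,0).round(3),ray(t,210,205,0).round(3))
E
```

```text
jar 0.08 [ 0.439 -0.554  0.08 ] [ 0.438 -0.544  0.08 ]
jar 0.12 [ 0.42  -0.527  0.12 ] [ 0.427 -0.533  0.12 ]
jar 0.16 [ 0.402 -0.501  0.16 ] [ 0.415 -0.523  0.16 ]
jar 0.2 [ 0.383 -0.474  0.2  ] [ 0.404 -0.513  0.2  ]
bottle base [ 0.696 -0.069  0.   ] top [ 0.673 -0.061  0.1  ]
post [0.369 0.397 0.   ] [0.366 0.39  0.   ]
```

Call:
{"method": "move_arm", "body": {"gripper": [1,1,1,1,1,1,1,1], "linear": [[0,0,-2],[0,0,-1],[0,0,0],[0,0,0],[0,0,0],[0,0,0],[0,0,0],[0,0,0]], "twist": [-8,-8,-8,-8,-8,-8,-8,-8], "squeeze": 25}}

```text
clock: 0.95
position: [0.1653, -0.6026, 0.2611]
tool_rot: [-3.141, -0.0, 1.39]
force: [-0.7, 0.0, -0.7]
grip_width: 0.0857
finger_force: 0.0
```

Call:
{"method": "move_arm", "body": {"gripper": [1,1,1,1,1,1,1,1], "linear": [[0,0,0],[0,0,0],[3.5,3.5,0],[3.5,3.5,0],[3.5,3.5,0],[3.5,3.5,0],[3.5,3.5,0],[3.5,3.5,0]], "twist": [-5.2,-5.2,0,0,0,0,0,0]}}

```text
clock: 1.75
position: [0.3773, -0.3921, 0.2613]
tool_rot: [-3.141, 0.0, 1.566]
force: [1.6, -0.6, -0.6]
grip_width: 0.0852
finger_force: 0.0
```

Call:
{"method": "move_arm", "body": {"gripper": [1,1,1,1,1,1,1,1], "linear": [[5,0.5,0],[5,0.5,0],[5,0.5,0],[5,0.5,0],[5,0.5,0],[5,0.5,0],[5,0.5,0],[5,0.5,0]], "twist": [0,0,0,0,0,0,0,0]}}

```text
clock: 2.55
position: [0.4176, 0.006, 0.2615]
tool_rot: [3.141, 0.0, 1.566]
force: [0.8, -0.3, 0.0]
grip_width: 0.0853
finger_force: 0.0
```

Call:
{"method": "move_arm", "body": {"gripper": [1,1,1,1,1,1], "linear": [[4.8,0.3,0],[4.8,0.3,0],[4.8,0.3,0],[4.8,0.3,0],[3.1,0.1,0],[0,0,0]], "twist": [0,0,0,0,0,0]}}

```text
clock: 3.15
position: [0.431, 0.2314, 0.2612]
tool_rot: [-3.141, -0.002, 1.572]
force: [-0.2, -0.4, -0.2]
grip_width: 0.0855
finger_force: 0.0
```

```bash
python3 - <<'E'
from h import *
d=grab('wrist','w1.png'); print(d['eye'],monitor.observe()['position'],monitor.observe()['tool_rot'])
for n,p in dict(white=(.431,.229,.067),wtray=(.45,-.015,.018),yellow=(.441,.314,.06)).items(): print(n,proj(d,p).round(0))
E
```

```text
[0.43072391 0.29766687 0.40313364] [0.43129777 0.22892262 0.26098212] [-3.14067727e+00 -6.62131249e-04  1.56962167e+00]
white [317. 179.]
wtray [329. 326.]
yellow [326. 103.]
```

View pics/w1.png

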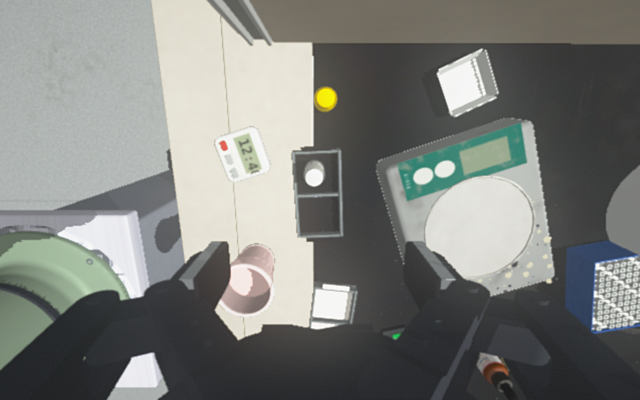

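```bash
python3 - <<'E'
from h import *
d=load('w1.png')
print('white',ray(d,314,173,.067),'yellow',ray(d,325,99,.06))
print('scale corner',ray(d,381,166,.05),ray(d,407,262,.02),ray(d,400,208,.04))
P=np.array([ray(d,*c,.018)[:2] for c in[(293,151),(340,150),(342,236),(296,238)]]);print(P,P.mean(0)); print('div',ray(d,321,194,.016))
E
```

```text
white [0.42740059 0.23560884 0.067     ] yellow [0.43984213 0.31857141 0.06      ]
scale corner [0.50938924 0.24122516 0.05      ] [0.56216304 0.09562773 0.02      ] [0.53974918 0.18421426 0.04      ]
[[0.39926316 0.25596263]
 [0.46124295 0.25731256]
 [0.4667228  0.1354299 ]
 [0.40099279 0.13229929]] [0.43205543 0.19525109]
div [0.43649634 0.19684569 0.016     ]
```

Call:
{"method": "move_arm", "body": {"gripper": [0.7,0.7,0.7,0.7,0.7,0.7,0.7,0.7], "linear": [[0.2,-0.4,4],[0,0,4.5],[0,0,4.5],[0,0,4],[0,0,3],[0,0,2],[0,0,1.3],[0,0,0]], "twist": [0,0,0,0,0,0,0,0]}}

```text
clock: 4.0
position: [0.4275, 0.2282, 0.0274]
tool_rot: [-3.14, 0.001, 1.566]
force: [0.6, 0.8, 0.4]
grip_width: 0.0599
finger_force: 0.0
```

Call:
{"method": "move_arm", "body": {"gripper": [0.1,0.1,0.1,0.1,0.1,0.1,0.1,0.1], "linear": [[0,0,0],[0,0,0],[0,0,0],[0,0,0],[0,0,0],[0,0,0],[0,0,0],[0,0,0]], "twist": [0,0,0,0,0,0,0,0], "squeeze": 25}}

```text
clock: 4.8
position: [0.4285, 0.2292, 0.0293]
tool_rot: [3.14, -0.001, 1.566]
force: [-1.1, -1.6, 8.4]
grip_width: 0.0256
finger_force: 24.7
```

Call:
{"method": "move_arm", "body": {"gripper": [0.1,0.1,0.1,0.1,0.1], "linear": [[0,0,-1],[0,0,-3],[0,0,-4],[0,0,-4],[0,0,0]], "twist": [0,0,0,0,0]}}

```text
clock: 5.3
position: [0.4296, 0.2303, 0.1535]
tool_rot: [3.135, -0.003, 1.566]
force: [0.2, -1.2, -0.3]
grip_width: 0.0258
finger_force: 24.7
```

```bash
python3 - <<'E'
from h import *
d=grab('wrist','w2.png'); s=grab('scene','s2.png'); o=monitor.observe(); print(o['position'],o['grip_width'],o['finger_force'],o['force'])
a=d['img'][60:360,160:500,::-1]; b=cv2.resize(s['img'][150:290,180:340,::-1],(343,300),interpolation=cv2.INTER_CUBIC)
cv2.imwrite('pics/c2.png',np.hstack([a,b]))
E
```

```text
[0.42842417 0.22893683 0.14972748] 0.025838248081434822 24.7259384393692 [ 0.72690054 -0.17717634 -0.43347138]
```

View pics/c2.png

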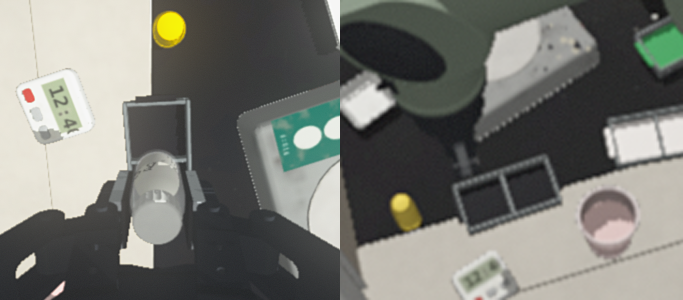

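```bash
python3 - <<'E'
from h import *
d=load('w2.png')
for z in(.13,.19): print(z,proj(d,(.4285,.229,z))-[160,60], proj(d,(.442,.229,z))-[160,60],'r')
E
```

```text
0.13 [155.27482679 172.75402771] [177.3542207  172.60092473] r
0.19 [155.50304822 228.20706991] [188.29451698 227.94938964] r
```

```bash
python3 - <<'E'
from h import *
i=cv2.imread('pics/w2.png')[180:330,220:420]; cv2.imwrite('pics/c3.png',cv2.resize(i,(800,600),interpolation=cv2.INTER_CUBIC))
E
```

```text
(no output)
```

View pics/c3.png

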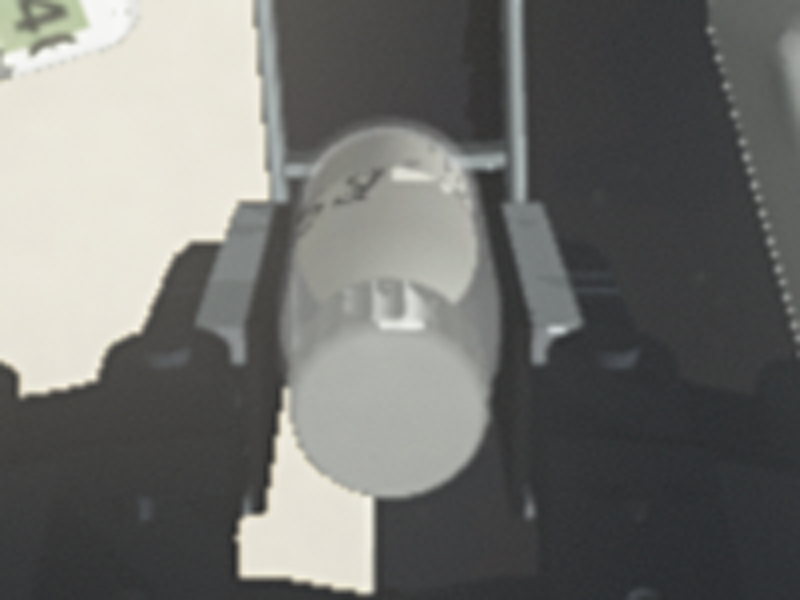

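Call:
{"method": "move_arm", "body": {"gripper": [0.1,0.1,0.1,0.1,0.1,0.1,0.1], "linear": [[-3,0.4,-2],[-4.5,0.5,0],[-4.5,0.5,0],[-4.5,0.5,0],[-3.5,0.4,0],[-1.6,0.2,2],[0,0,0]], "twist": [0,0,0,0,0,0,0]}}

```text
clock: 6.1
position: [0.4505, 0.0104, 0.1462]
tool_rot: [-3.138, 0.001, 1.563]
force: [-1.2, 0.9, 0.6]
grip_width: 0.0255
finger_force: 24.8
```

```bash
python3 - <<'E'
from h import *
d=grab('wrist','w3.png'); s=grab('scene','s3.png'); o=monitor.observe(); print(o['position'],o['grip_width'],o['finger_force'],o['force'])
print(proj(d,(.453,.015,.007)),proj(d,(.447,-.045,.007)))
cv2.imwrite('pics/c4.png',np.hstack([d['img'][40:400,120:520,::-1],cv2.resize(s['img'][120:300,180:380,::-1],(400,360))]))
E
```

```text
[0.45136559 0.01351395 0.14793558] 0.02560809438933132 24.787214398384094 [-0.16635664  0.42104241  0.55429361]
[320.065693   182.33596746] [314.61877172 238.48839523]
```

View pics/c4.png

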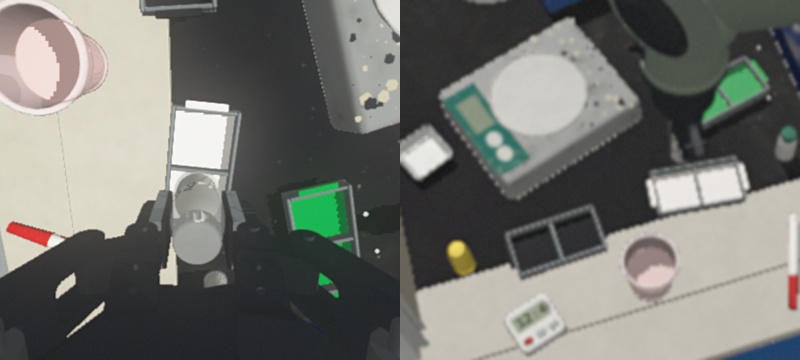

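Call:
{"method": "move_arm", "body": {"gripper": [0.1,0.1,0.1,0.1,0.1,0.1,0.1], "linear": [[0.5,0.3,0],[0,0,3],[0,0,4],[0,0,3],[0,0,1.2],[0,0,0.6],[0,0,0]], "twist": [0,0,0,0,0,0,0]}}

```text
clock: 6.9
position: [0.4553, 0.0187, 0.0307]
tool_rot: [3.141, -0.0, 1.567]
force: [0.3, 0.1, -0.5]
grip_width: 0.0256
finger_force: 24.8
```

Call:
{"method": "move_arm", "body": {"gripper": [0.6,0.6,0.6,0.6,0.6,0.6,0.6,0.6], "linear": [[0,0,0],[0,0,0],[0,0,0],[0,0,0],[0,0,-1],[0,0,-3],[0,0,-4],[0,0,-4]], "twist": [0,0,0,0,0,0,0,0]}}

```text
clock: 7.7
position: [0.4543, 0.0183, 0.1522]
tool_rot: [-3.14, -0.001, 1.567]
force: [0.5, -1.3, 0.1]
grip_width: 0.0512
finger_force: 0.0
```

Call:
{"method": "move_arm", "body": {"gripper": [0.6,0.6,0.6,0.6,0.6,0.6], "linear": [[-2,0.2,-3],[-4.5,0.4,0],[-4.5,0.4,0],[-4,0.3,0],[-1.9,0.1,0],[0,0,0]], "twist": [0,0,0,0,0,0]}}

```text
clock: 8.3
position: [0.4677, -0.1538, 0.1808]
tool_rot: [-3.141, 0.0, 1.562]
force: [0.2, 0.7, -0.3]
grip_width: 0.0514
finger_force: 0.0
```

```bash
python3 - <<'E'
from h import *
d=grab('wrist','w4.png'); s=grab('scene','s4.png'); o=monitor.observe(); print(o['position'],o['grip_width'])
print(proj(d,(.4685,-.1505,.06)),proj(d,(.455,.018,.067)),ray(load('scene0.png'),392,188,0),ray(load('scene0.png'),388,170,.02))
cv2.imwrite('pics/c5.png',np.hstack([d['img'][0:360,120:520,::-1],cv2.resize(s['img'][120:300,260:460,::-1],(400,360))]))
E
```

```text
[ 0.46800866 -0.15079042  0.18077976] 0.05117508443739103
[317.94534473 188.03249191] [298.40316358 -26.8040334 ] [ 0.47587793 -0.21295163  0.        ] [ 0.52521453 -0.21731302  0.02      ]
```

View pics/c5.png

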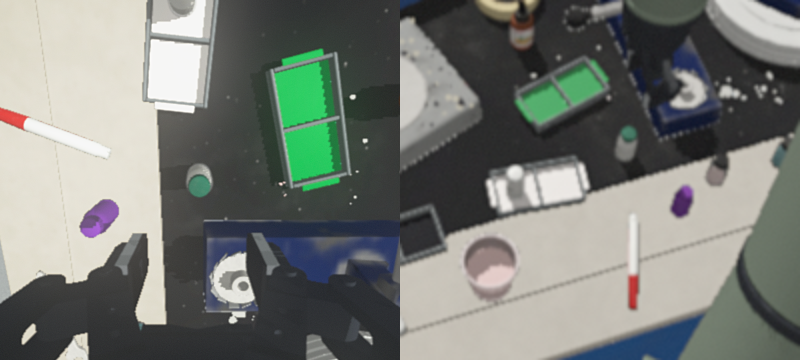

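Call:
{"method": "move_arm", "body": {"gripper": [0.6,0.6,0.6,0.6,0.6,0.6,0.6], "linear": [[0.1,0.1,3],[0,0,4],[0,0,4],[0,0,3],[0,0,1.5],[0,0,0.6],[0,0,0]], "twist": [0,0,0,0,0,0,0]}}

```text
clock: 9.1
position: [0.4693, -0.149, 0.0194]
tool_rot: [-3.141, -0.001, 1.568]
force: [0.3, -0.6, 0.7]
grip_width: 0.051
finger_force: 0.0
```

Call:
{"method": "move_arm", "body": {"gripper": [0.1,0.1,0.1,0.1,0.1,0.1,0.1,0.1], "linear": [[0,0,0],[0,0,0],[0,0,0],[0,0,0],[0,0,-1],[0,0,-3],[0,0,-4],[0,0,-4]], "twist": [0,0,0,0,0,0,0,0]}}

```text
clock: 9.9
position: [0.4688, -0.1498, 0.1416]
tool_rot: [-3.141, -0.0, 1.567]
force: [0.3, -1.4, -0.2]
grip_width: 0.0262
finger_force: 24.7
```

```bash
python3 - <<'E'
from h import *
d=load('w4.png'); o=monitor.observe(); print(o['position'],o['grip_width'],o['finger_force'])
print(ray(d,433,150,.007),ray(d,422,97,.007))
E
```

```text
[ 0.46878921 -0.14981603  0.14160557] 0.02616022648794407 24.695254862308502
[ 0.59320419 -0.12212433  0.007     ] [ 0.57661283 -0.06772268  0.007     ]
```

Call:
{"method": "move_arm", "body": {"gripper": [0.1,0.1,0.1,0.1,0.1], "linear": [[0.7,3.2,-1],[0.8,3.5,0],[0.7,3.2,0],[0.3,2,1],[0,0,0]], "twist": [0,0,0,0,0]}}

```text
clock: 10.4
position: [0.5898, -0.1245, 0.1394]
tool_rot: [3.141, -0.001, 1.568]
force: [-2.0, 0.4, -0.2]
grip_width: 0.0258
finger_force: 24.8
```

```bash
python3 - <<'E'
from h import *
d=grab('wrist','w5.png'); s=grab('scene','s5.png'); o=monitor.observe(); print(o['position'],o['grip_width'])
print(proj(d,(.588,-.125,.007)),proj(d,(.576,-.068,.007)))
cv2.imwrite('pics/c6.png',np.hstack([d['img'][0:360,120:520,::-1],cv2.resize(s['img'][80:260,260:460,::-1],(400,360))]))
E
```

```text
[ 0.58795859 -0.12543698  0.13989104] 0.025606444364915704
[315.09219418 189.29714637] [301.77137509 129.24671027]
```

View pics/c6.png

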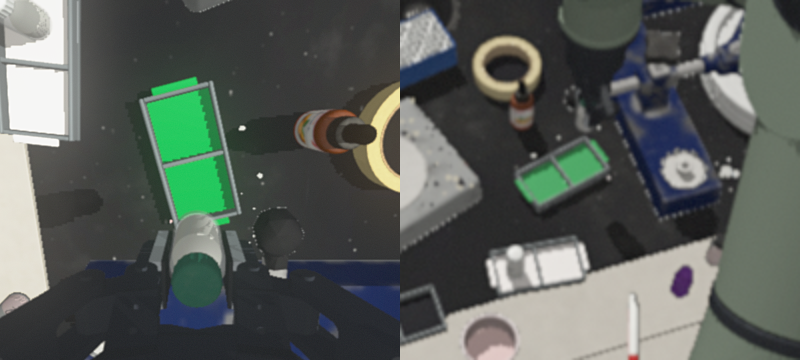

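```bash
python3 - <<'E'
from h import *
d=load('w5.png'); print(ray(d,300,118,.007),ray(d,318,185,.007)); s=load('scene0.png')
for z in(.05,.1,.15,.2): print(z,ray(d,400,232,z).round(3),ray(s,347,128,z).round(3))
E
```

```text
[ 0.57455234 -0.05798961  0.007     ] [ 0.59083929 -0.1207243   0.007     ]
0.05 [ 0.661 -0.152  0.05 ] [ 0.681 -0.145  0.05 ]
0.1 [ 0.645 -0.132  0.1  ] [ 0.648 -0.13   0.1  ]
0.15 [ 0.63  -0.112  0.15 ] [ 0.615 -0.115  0.15 ]
0.2 [ 0.615 -0.091  0.2  ] [ 0.582 -0.1    0.2  ]
```

Call:
{"method": "move_arm", "body": {"gripper": [0.1,0.1,0.1,0.1,0.1,0.1,0.1,0.1], "linear": [[2.5,-0.7,0],[2.5,-0.4,0],[1.1,-0.1,0],[0,0,3.5],[0,0,4],[0,0,2.5],[0,0,1.1],[0,0,0]], "twist": [0,0,0,0,0,0,0,0]}}

```text
clock: 11.3
position: [0.5761, -0.065, 0.028]
tool_rot: [-3.14, 0.0, 1.566]
force: [-0.8, 0.1, 1.2]
grip_width: 0.0259
finger_force: 24.9
```

Call:
{"method": "move_arm", "body": {"gripper": [0.55,0.55,0.55,0.55,0.55,0.55,0.55,0.55], "linear": [[0,0,0],[0,0,0],[0,0,0],[0,0,0],[0,0,-1],[0,0,-3],[0,0,-4],[0,0,-4]], "twist": [0,0,0,0,0,0,0,0]}}

```text
clock: 12.1
position: [0.5762, -0.0643, 0.1503]
tool_rot: [-3.141, -0.0, 1.567]
force: [0.9, -0.8, 0.7]
grip_width: 0.047
finger_force: 0.0
```

Call:
{"method": "move_arm", "body": {"gripper": [0.6,0.6,0.6,0.6,0.6,0.6,0.6,0.6], "linear": [[-1.5,-2,-3],[-3,-3.4,0],[-3.2,-3.2,0],[-3.2,-3.2,0],[-3.2,-3.2,0],[-3.2,-2.5,0],[-1.6,-0.9,0],[0,0,0]], "twist": [0,0,0,0,0,0,0,0]}}

```text
clock: 12.9
position: [0.3901, -0.2551, 0.179]
tool_rot: [-3.141, 0.001, 1.562]
force: [0.0, 0.0, 0.3]
grip_width: 0.0511
finger_force: 0.0
```

```bash
python3 - <<'E'
from h import *
d=grab('wrist','w6.png'); s=grab('scene','s6.png'); o=monitor.observe(); print(o['position'],o['grip_width'])
print(proj(d,(.392,-.2535,.06)),proj(d,(.39,-.3535,.06)))
cv2.imwrite('pics/c7.png',np.hstack([d['img'][0:360,120:520,::-1],cv2.resize(s['img'][80:260,260:460,::-1],(400,360))]))
E
```

```text
[ 0.39192769 -0.25263105  0.17889299] 0.050953697308388925
[319.16386532 190.20711141] [317.82924693 285.6259497 ]
```

View pics/c7.png

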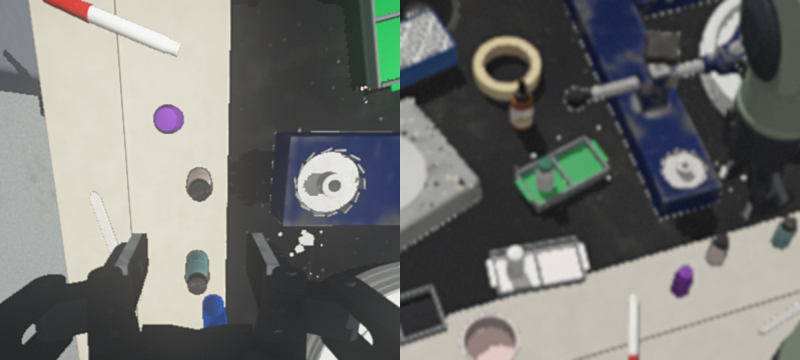

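Call:
{"method": "move_arm", "body": {"gripper": [0.6,0.6,0.6,0.6,0.6,0.6,0.6], "linear": [[0,0,3],[0,0,4],[0,0,4],[0,0,3],[0,0,1.3],[0,0,0.6],[0,0,0]], "twist": [0,0,0,0,0,0,0]}}

```text
clock: 13.7
position: [0.3924, -0.2523, 0.0197]
tool_rot: [3.141, 0.0, 1.567]
force: [0.8, -0.2, 0.2]
grip_width: 0.0511
finger_force: 0.0
```

Call:
{"method": "move_arm", "body": {"gripper": [0.1,0.1,0.1,0.1,0.1,0.1,0.1,0.1], "linear": [[0,0,0],[0,0,0],[0,0,0],[0,0,0],[0,0,-1],[0,0,-4],[0,0,-5],[0,0,-5]], "twist": [0,0,0,0,0,0,0,0]}}

```text
clock: 14.5
position: [0.3912, -0.2521, 0.1719]
tool_rot: [-3.141, -0.001, 1.567]
force: [0.5, -1.8, 0.0]
grip_width: 0.0256
finger_force: 24.8
```

Call:
{"method": "move_arm", "body": {"gripper": [0.1,0.1,0.1,0.1,0.1,0.1,0.1,0.1], "linear": [[3,1,0],[4.8,1,0],[4.8,1,0],[4.8,1,0],[5,0,0],[5,0,0],[5,0,0],[5,0,0]], "twist": [0,0,0,0,0,0,0,0]}}

```text
clock: 15.3
position: [0.433, 0.1229, 0.1705]
tool_rot: [3.14, 0.0, 1.566]
force: [1.7, -0.3, -0.2]
grip_width: 0.0258
finger_force: 24.8
```

Call:
{"method": "move_arm", "body": {"gripper": [0.1,0.1,0.1,0.1], "linear": [[5,0,0],[3.6,0,0],[1.6,0,0],[0,0,0]], "twist": [0,0,0,0]}}

```text
clock: 15.7
position: [0.4333, 0.2256, 0.1704]
tool_rot: [3.141, -0.001, 1.57]
force: [1.2, -0.8, -0.5]
grip_width: 0.0258
finger_force: 24.8
```

```bash
python3 - <<'E'
from h import *
d=grab('wrist','w7.png'); o=monitor.observe(); print(o['position'],o['grip_width'])
print(proj(d,(.431,.224,.007)),proj(d,(.432,.164,.007)))
cv2.imwrite('pics/c8.png',d['img'][:,:,::-1])
E
```

```text
[0.43351752 0.22381419 0.17009151] 0.025679903180324246
[314.77143825 183.47013576] [315.80438668 235.29353346]
```

View pics/c8.png

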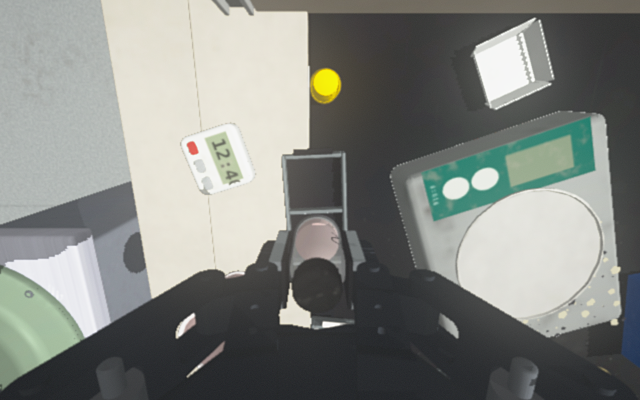

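Call:
{"method": "move_arm", "body": {"gripper": [0.1,0.1,0.1,0.1,0.1,0.1,0.1], "linear": [[0.1,-0.2,3],[0,0,4],[0,0,3.5],[0,0,2],[0,0,1],[0,0,0.7],[0,0,0]], "twist": [0,0,0,0,0,0,0]}}

```text
clock: 16.45
position: [0.4323, 0.2237, 0.0276]
tool_rot: [3.141, -0.0, 1.566]
force: [-0.4, -0.0, -0.2]
grip_width: 0.0256
finger_force: 24.8
```

Call:
{"method": "move_arm", "body": {"gripper": [0.55,0.55,0.55,0.55,0.55,0.55,0.55,0.55], "linear": [[0,0,0],[0,0,0],[0,0,0],[0,0,0],[0,0,-1],[0,0,-4],[0,0,-5],[0,0,-5]], "twist": [0,0,0,0,0,0,0,0]}}

```text
clock: 17.25
position: [0.431, 0.2241, 0.1796]
tool_rot: [-3.14, -0.0, 1.567]
force: [1.8, -1.4, 0.1]
grip_width: 0.0467
finger_force: 0.0
```

Call:
{"method": "move_arm", "body": {"gripper": [0.6,0.6,0.6,0.6,0.6,0.6,0.6,0.6], "linear": [[-3,0,0],[-4.8,0,0],[-5,0,0],[-5,0,0],[-5,0,0],[-5,0,0],[-5,0,0],[-5,0,0]], "twist": [0,0,0,0,0,0,0,0]}}

```text
clock: 18.05
position: [0.4297, -0.1559, 0.1782]
tool_rot: [3.141, 0.0, 1.567]
force: [1.4, 0.3, 1.1]
grip_width: 0.0514
finger_force: 0.0
```

Call:
{"method": "move_arm", "body": {"gripper": [0.6,0.6,0.6,0.6,0.6,0.6], "linear": [[-4.8,-1,0],[-4.8,-1,0],[-4.8,-1,0],[-3.8,-0.8,0],[-1.7,-0.3,0],[0,0,0]], "twist": [0,0,0,0,0,0]}}

```text
clock: 18.65
position: [0.3872, -0.3549, 0.1777]
tool_rot: [3.142, 0.0, 1.563]
force: [0.5, 1.2, 1.0]
grip_width: 0.0512
finger_force: 0.0
```

```bash
python3 - <<'E'
from h import *
d=grab('wrist','w8.png'); s=grab('scene','s8.png'); o=monitor.observe(); print(o['position'],o['grip_width'])
print(proj(d,(.39,-.3535,.06)))
cv2.imwrite('pics/c9.png',np.hstack([d['img'][0:360,120:520,::-1],cv2.resize(s['img'][120:300,200:400,::-1],(400,360))]))
E
```

```text
[ 0.38833728 -0.35212849  0.17771009] 0.05134518418609256
[320.15436965 190.82771843]
```

View pics/c9.png

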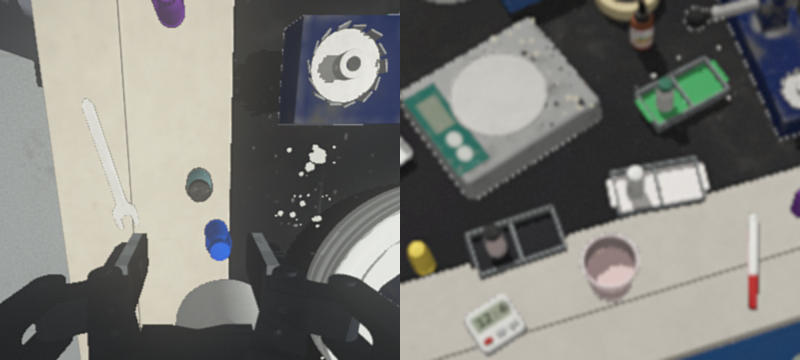

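Call:
{"method": "move_arm", "body": {"gripper": [0.6,0.6,0.6,0.6,0.6,0.6,0.6], "linear": [[0,0.1,3],[0,0,4],[0,0,4],[0,0,3],[0,0,1.2],[0,0,0.6],[0,0,0]], "twist": [0,0,0,0,0,0,0]}}

```text
clock: 19.45
position: [0.3898, -0.3524, 0.0199]
tool_rot: [3.141, 0.0, 1.567]
force: [0.0, -0.2, 0.9]
grip_width: 0.0516
finger_force: 0.0
```

Call:
{"method": "move_arm", "body": {"gripper": [0.1,0.1,0.1,0.1,0.1,0.1,0.1,0.1], "linear": [[0,0,0],[0,0,0],[0,0,0],[0,0,0],[0,0,-1],[0,0,-4],[0,0,-5],[0,0,-5]], "twist": [0,0,0,0,0,0,0,0]}}

```text
clock: 20.25
position: [0.389, -0.3522, 0.172]
tool_rot: [3.142, -0.0, 1.567]
force: [-0.7, -1.4, -0.0]
grip_width: 0.0258
finger_force: 24.8
```

Call:
{"method": "move_arm", "body": {"gripper": [0.1,0.1,0.1,0.1,0.1,0.1,0.1,0.1], "linear": [[3,1,0],[4.8,1,0],[4.8,1,0],[4.8,1,0],[5,0.4,0],[5,0,0],[5,0,0],[5,0,0]], "twist": [0,0,0,0,0,0,0,0]}}

```text
clock: 21.05
position: [0.4347, 0.0227, 0.1704]
tool_rot: [3.14, 0.001, 1.566]
force: [1.8, -0.3, -0.2]
grip_width: 0.0258
finger_force: 24.8
```

Call:
{"method": "move_arm", "body": {"gripper": [0.1,0.1,0.1,0.1,0.1], "linear": [[5,0,0],[4.5,0,0],[3.2,0,0],[1.4,0,0],[0,0,0]], "twist": [0,0,0,0,0]}}

```text
clock: 21.55
position: [0.4353, 0.1641, 0.1703]
tool_rot: [3.141, -0.001, 1.57]
force: [0.1, -0.6, 0.4]
grip_width: 0.0258
finger_force: 24.8
```

```bash
python3 - <<'E'
from h import *
d=grab('wrist','w9.png'); o=monitor.observe(); print(o['position'],o['grip_width'])
print(proj(d,(.431,.224,.067)),proj(d,(.433,.164,.007)))
cv2.imwrite('pics/c10.png',d['img'][:,:,::-1])
E
```

```text
[0.43541572 0.1624241  0.17001017] 0.025886828873658976
[311.62944912 126.14958873] [314.69264445 182.01099243]
```

View pics/c10.png

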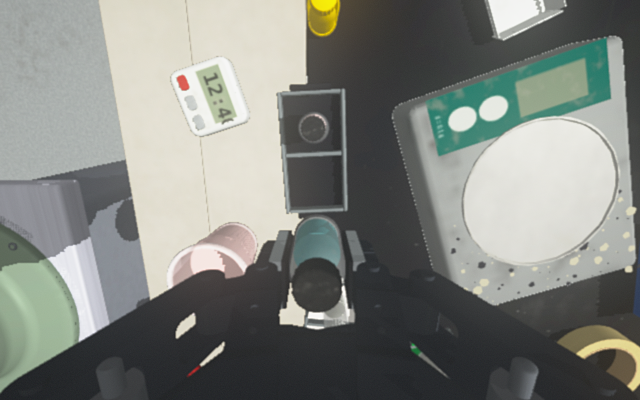

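```bash
python3 - <<'E'
from h import *
s=load('scene0.png');t=load('top0.png');w=load('w9.png')
for z in(.03,.06,.09): print(z,ray(s,305,250,z).round(3),ray(s,292,250,z).round(3),ray(t,288,228,z).round(3),ray(w,257,240,z).round(3))
E
```

```text
0.03 [0.359 0.085 0.03 ] [0.369 0.117 0.03 ] [0.347 0.091 0.03 ] [0.372 0.107 0.03 ]
0.06 [0.348 0.088 0.06 ] [0.358 0.119 0.06 ] [0.34  0.087 0.06 ] [0.379 0.12  0.06 ]
0.09 [0.336 0.091 0.09 ] [0.346 0.121 0.09 ] [0.333 0.083 0.09 ] [0.386 0.133 0.09 ]
```

Call:
{"method": "move_arm", "body": {"gripper": [0.1,0.1,0.1,0.1,0.1,0.1,0.1], "linear": [[0.1,-0.2,3],[0,0,4],[0,0,3.5],[0,0,2],[0,0,1],[0,0,0.7],[0,0,0]], "twist": [0,0,0,0,0,0,0]}}

```text
clock: 22.3
position: [0.4339, 0.1625, 0.0275]
tool_rot: [3.141, 0.0, 1.566]
force: [-0.4, 0.5, -0.1]
grip_width: 0.026
finger_force: 24.7
```

Call:
{"method": "move_arm", "body": {"gripper": [0.55,0.55,0.55,0.55,0.55,0.55,0.55,0.55], "linear": [[0,0,0],[0,0,0],[0,0,0],[0,0,0],[0,0,-1],[0,0,-4],[0,0,-5],[0,0,-5]], "twist": [0,0,0,0,0,0,0,0]}}

```text
clock: 23.1
position: [0.4326, 0.1631, 0.1795]
tool_rot: [-3.14, -0.0, 1.568]
force: [0.3, -1.0, -0.1]
grip_width: 0.0471
finger_force: 0.0
```

Call:
{"method": "move_arm", "body": {"gripper": [0.6,0.6,0.6,0.6,0.6,0.6,0.6,0.6], "linear": [[-2,0,-3],[-4.5,0,-2],[-5,0,0],[-5,0,0],[-5,0,0],[-5,0,0],[-4,0,0],[0,0,0]], "twist": [0,0,0,0,0,0,0,0]}}

```text
clock: 23.9
position: [0.4313, -0.1468, 0.2276]
tool_rot: [-3.141, 0.001, 1.56]
force: [-0.6, 0.6, -0.4]
grip_width: 0.0513
finger_force: 0.0
```

```bash
python3 - <<'E'
from h import *
s=grab('scene','s10.png'); t=grab('top','t10.png')
a=cv2.resize(s['img'][90:270,180:420,::-1],(800,600),interpolation=cv2.INTER_CUBIC); cv2.imwrite('pics/c11.png',a)
E
```

```text
(no output)
```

View pics/c11.png

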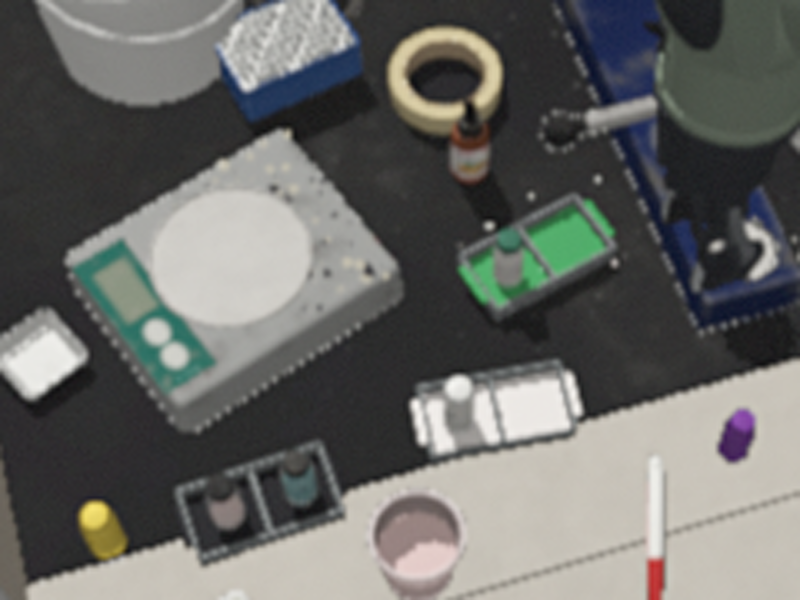

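All four vials stand upright, one to a bay: pink (225,500) and teal (298,480) in the black tray, white (460,402) in the white tray, green (508,258) in the green tray. The dropper bottle (468,150) hasn't moved.

```bash
python3 -c "
from h import *
print(bot.job_done())"
```

```text
the job is handed in; nothing more can be done
None
```

The job is handed in: the last camera view showed all four vials upright in their matching trays, one to a bay (pink and teal in black, white in white, green in green), with the dropper bottle where it stood; the robot clock was at about 24 s of the 106 s allowed.

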